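Unclip the panel of a key-cutting machine

ROBOT

A 7-joint arm with a two-finger parallel gripper is mounted at the origin on the work surface. World frame = base frame: x ahead of the robot, y to its left, z up, the work surface at z = 0. Lengths are in m, angles in rad, forces in N, time in s.
With the tool pointing down it reaches from about 0.35 to 0.9 m from the base axis. Payload 8.1 kg.
Tool frame: the origin (TCP) lies at the very end of the fingers, on their centre line; the grasp point (between the pads) lies 19 mm behind it (arm.grip_depth is the distance from the TCP to the grasp point, in m); x points along the fingers, z is the direction in which the jaws open and shut, and the axes are right-handed (so a half turn about x gives the same grasp; the last joint's range is limited). The gripper opens to 92 mm and grips with 3 to 60 N. Pads are 19 mm wide; open, the fingers measure 130 mm over their backs; the gripper's body (75 mm by 190 mm) begins 47 mm behind the grasp point.
Start: joints at [1.156, 0.434, 0.025, 1.573, -0.012, 1.134, -0.075], TCP at [0.192, -0.595, 0.227] pointing down, gripper open.
Joint ranges: [-2.62, 2.62], [-0.44, 2.09], [-1.27, 1.32], [0.08, 2.57], [-1.32, 4.46], [0.12, 2], [-2.74, 2.74]. Speed limits (rad/s): [2.22, 2.22, 3.01, 3.01, 3.14, 3.14, 3.14].

INTERFACE

Orientations are given as a rotation vector (axis times angle).
In Python, from cell import status, cams, arm gives the robot as it stands. The module is installed in compiled form; this text tells all that it offers.
- The arm moves only by the tool step_arm, never from a script. Its argument "rows" is a list of rows, each a list of 7 numbers: the gripper command: -1 is fully open, 1 is shut, values between are in proportion, then the shift along the tool's x, y, z as a fraction of full scale, then the turn, a rotation vector about the tool's x, y, z as a fraction of full scale. In form: [[grip, x, y, z, rx, ry, rz], ...]. A call has 1 to 12 rows; each row is the pose to reach, as a shift and turn from the pose commanded when the call began, along the tool's axes at that moment; what a row does not reach only later rows make up. Full scale, the value 1, is 80 cm for a shift and 60 degrees for a turn. A row lasts 1/12 s, in which the tool goes at most 41.7 mm and 7.16 degrees, less where a joint would pass 70% of its speed; a pose out of reach is approached as far as the arm can. A call with a number of a shift or a turn outside -1 to 1 is refused whole. A call with a gripper value outside its range is refused whole. The fingers move at their own pace and stop on an object; "newtons" is the grip in N (left out, the last holds). Time passes only in rows, so rows that repeat a pose let the fingers close. It gives the time, the measured TCP pose, the force and the opening at its end, in the units of the state.
- status.observe(): the state, without advancing time (a new reading comes with each control period).
- cams.get_image(name): name is "side" or "top" or "wrist"; returns a dict with "pixels" (400x640x3 uint8, red, green, blue), "range_z" (400x640 float32, m along the optical axis (not along the pixel's ray), 0 where there is no reading), "camera_matrix" (3x3 intrinsics, pixels), "distortion" ([k1, k2, p1, p2, k3] as OpenCV has them; the pictures are not rectified), "eye" and "attitude" of the camera in the world; the wrist camera has in their place "tool_from_camera" (4x4, takes a point from camera to tool coordinates, whose origin is the TCP and whose axes are the tool frame's). Camera axes: x right, y down, z forward; pixel columns grow to the right and rows downward; lengths in m; the calibration is good to about 2 mm. A picture is of the moment at which its call begins: read the wrist's pose just before it.
- arm.sign_off(): hands the job in, once; it reports no verdict.
The state is a dict: "clock": time; "joints": joint angles; "dq": joint speeds; "joint_efforts": joint torques, N m; "position": TCP position; "ee_rot": TCP orientation; "force": force on the tool from outside, world axes, zero at the start; "ft_torque": the same for the moment, N m; "width": opening from 0.0 (shut) to 1.0 (fully open).
Only numpy, scipy, OpenCV 4.12 (cv2) and the standard library are available. Lean on these libraries where they do the work, as an engineer would, in place of code of your own. Each camera call takes 0.05 s, during which the arm holds its last target.

TASK

Press the yellow snap tab at the front of the key-cutting machine inward with the rubber pad, firmly but not hard enough to break it, and keep it pressed until the red panel has risen out of its clips by itself. Then lift the panel off by its black rib and set it down, not dropped, flat and rib up in the middle of the blue tray; do not force the panel and leave everything else where it stands.

Things in the scene. Friction and masses are not known exactly. Their poses are not given: they have to be found in the camera images.
- machine: Grey key-cutting machine, fixed, 355 x 220 mm. Origin: centre of the panel's seat in plan, at bench level; +x is inward (from tab to panel), z up. Low front ledge x -180 to -100 mm, 45 mm high; deck x -100 to 175, 81 mm high; motor housing and drum from x 115 on, up to 178 mm high. More than 20 N on any part of it, tab included, breaks it.
- tab_line (a point): Fixed point on the machine (does not move with the tab): middle of the yellow paddle's front at rest, 115 mm before the machine's origin, 98 mm up; axes as the machine's. Paddle 40 mm wide (y), top 115 mm up. On its front (-x) a dark rubber pad, 34 wide, 83 to 113 mm up, is screwed out differently on each machine: its face lies 12 to 38 mm before this point, to be felt for.
- seat (a point): Fixed point, centre of the panel's seat (81 mm up; rim top 88 mm). Two yellow hooks, joined to the tab, hold the panel. Pad pushed +x: spring 2.5 N + 0.8 N/mm + up to 4 N friction; hooks free at 4 to 6.5 mm, solid stop at 7.5 mm. Then spring pins lift the panel 10 mm, level, in about 1 s; tab let go sooner: hooks may catch again. Over 25 N between panel and machine breaks the hooks.
- panel_rib (a point): Centre of the black grip rib on the loose red panel. Rib: 50 mm along the panel's x, 16 mm thick along its y, 30 mm tall; this point is 15 mm below its top, 15 mm above the panel's face. Panel: 150 x 100 x 4 mm (x, y, z), underside 22 mm below this point, 90 to 140 g. z up out of the panel; axes first as the machine's. Clipped in, this point is 103 mm above the bench; released, about 113. It lifts straight up.
- tray: Blue open tray, fixed, 220 (x) x 180 (y) x 30 mm outside, walls 5 mm, floor 5 mm thick. Origin: centre of the underside. It may stand on either side of the machine.
- blanks: Cardboard box of key blanks, 150 x 130 x 45 mm, bystander. Origin: centre of the underside.
- padlock: Brass padlock standing up, 45 x 22 x 64 mm, bystander. Origin: centre of the underside.
- oil: White oil bottle, 52 mm across, 130 mm tall, bystander. Origin: centre of the underside.
- tin: Dark tin, 50 x 50 x 80 mm, bystander. Origin: centre of the underside.
Not all that is in view belongs to the job. Of the things like the part that bears panel_rib, leave any that is green or turquoise; of the rest the larger one is meant.

How it is judged:
On the way, in this order (a step that is already met when the one before it is completed fails the run):
1. the panel has risen by itself out of its clips, untouched by the robot (z of panel_rib in the frame of machine between 0.11 and 0.118 m and horizontal distance between panel_rib and machine below 0.006 m and angle between panel_rib's own z axis and vertical below 0.06 rad and contact force between panel and the fingers below 0.3 N), for 0.2 s.
2. the panel is lifted clear of the machine (z of panel_rib in the frame of machine above 0.135 m), for 0.1 s.
At the end, for the whole second after the job is handed in: The panel lies flat on the tray's floor, rib up (tilt under 0.1 rad), its centre within 60 mm of the tray's centre along each of the tray's axes, released and at rest (x of panel_rib in the frame of tray between -0.06 and 0.06 m and y of panel_rib in the frame of tray between -0.06 and 0.06 m and z of panel_rib in the frame of tray below 0.033 m and angle between panel_rib's own z axis and vertical below 0.1 rad and linear speed of panel below 0.02 m/s and contact force between panel and tray above 0.3 N); the robot touches nothing.
It fails at once if the robot pushes on the tab or any part of the machine with more than 20 N (contact force between machine and the fingers above 20 N or contact force between machine and the arm above 20 N).
It fails at once if the panel is forced against the hooks or machine with more than 25 N (contact force between panel and machine above 25 N).
It fails at once if the panel is dropped or thrown into the tray (over 0.6 m/s near its floor) (x of panel_rib in the frame of tray between -0.06 and 0.06 m and y of panel_rib in the frame of tray between -0.06 and 0.06 m and z of panel_rib in the frame of tray below 0.06 m and linear speed of panel above 0.6 m/s).
It fails at once if the blanks box, padlock, oil bottle or tin is moved more than 30 mm or tipped (distance of any of blanks, padlock, oil, tin from where it was at the start of the episode above 0.03 m or angle between any of blanks, padlock, oil, tin's own z axis and vertical above 0.5 rad).
It also fails if it takes over 69 s, if anything falls off the work surface, if the arm or the gripper's body presses on something with over 40 N, if the wrist force passes 120 N, or if a joint passes its speed limit or range.

## Working session

There is one attempt and no reset: what is moved stays moved. The work goes in short steps, Python scripts to look and compute and a tool call to move; the robot and the scene stay as the last step left them, time stands still between calls to the robot, and variables do not carry over. Pictures are saved under pics/ and viewed, and the job is handed in when it is done.

Besides the shell and the picture viewer there is one more tool, called after "Call:" as name(argument=value, ...) on one line, values as JSON. step_arm: Moves the arm, as the interface text tells. Its arguments: {"type":"object","properties":{"rows":{"type":"array","items":{"type":"array","items":{"type":"number"}}},"newtons":{"type":"number"}},"required":["rows"]}

```bash
mkdir -p pics
python3 - <<'E'
from cell import status,cams,arm
import cv2,numpy as np
s=status.observe();print(s)
for n in("side","top","wrist"):
    d=cams.get_image(n);cv2.imwrite(f"pics/{n}0.png",d["pixels"][:,:,::-1])
    print(n,d["camera_matrix"].tolist(),d["distortion"],d.get("eye"),d.get("attitude"),d.get("tool_from_camera"))
    np.savez(f"{n}0.npz",**{k:v for k,v in d.items()})
print(arm.grip_depth)
E
```

```text
{'clock': 0.0, 'joints': array([ 1.15639342,  0.43518589,  0.02495385,  1.57413572, -0.01159029,
        1.13401351, -0.07509655]), 'dq': array([-0.00083684, -0.00013669, -0.00108967,  0.00124185,  0.00064949,
       -0.00165653,  0.0012068 ]), 'joint_efforts': array([ 4.24939817e-04, -6.67833567e+01,  9.85361226e-01, -3.14451563e+01,
       -6.04505930e-02,  4.31772578e-02,  1.16458127e-04]), 'position': array([ 0.19151999, -0.59436708,  0.22595287]), 'ee_rot': array([ 0.97741996,  1.3421153 , -0.97605978]), 'force': array([ 0.28327305,  0.14923615, -0.75394457]), 'ft_torque': array([-0.01720081, -0.01582122, -0.03600065]), 'width': 1.0036910277007873}
side [[367.53875109408364, 0.0, 315.07043438643706], [0.0, 367.53875109408364, 201.26384599006585], [0.0, 0.0, 1.0]] [0.00776869 0.         0.         0.         0.        ] [0.1578849  1.0039645  0.68111758] [-0.42267228  2.5300992  -1.50043878] None
top [[487.90846013640976, 0.0, 320.5331947176636], [0.0, 487.90846013640976, 201.93471511215276], [0.0, 0.0, 1.0]] [-0.11362032  0.          0.          0.          0.        ] [ 0.25279056 -0.01275184  1.58405143] [-2.15031081  2.11264789 -0.18997699] None
wrist [[275.78939731319247, 0.0, 324.1100425540153], [0.0, 275.78939731319247, 195.87158630691192], [0.0, 0.0, 1.0]] [-0.03741834  0.          0.          0.          0.        ] None None [[-1.67151444e-04 -2.73532241e-01  9.61862820e-01 -1.58449012e-01]
 [-1.02806954e-04 -9.61862824e-01 -2.73532260e-01  7.40754040e-02]
 [ 9.99999981e-01 -1.44607499e-04  1.32655743e-04 -2.59663883e-04]
 [ 0.00000000e+00  0.00000000e+00  0.00000000e+00  1.00000000e+00]]
0.0188
```

View pics/top0.png

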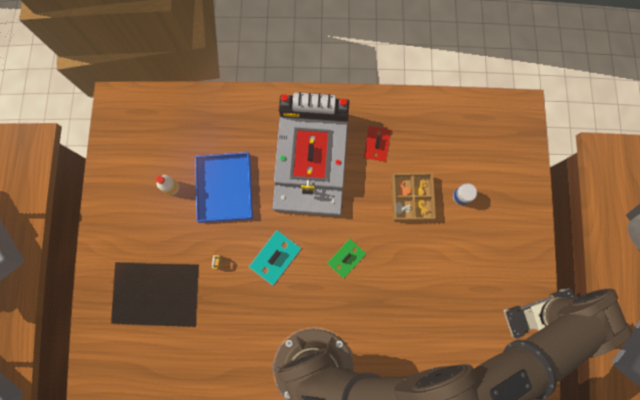

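View pics/side0.png

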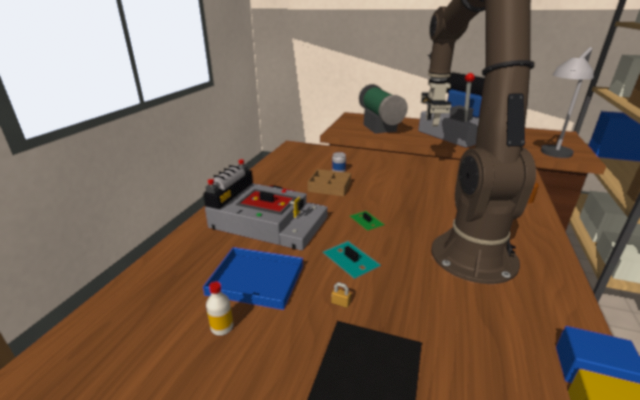

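View pics/wrist0.png

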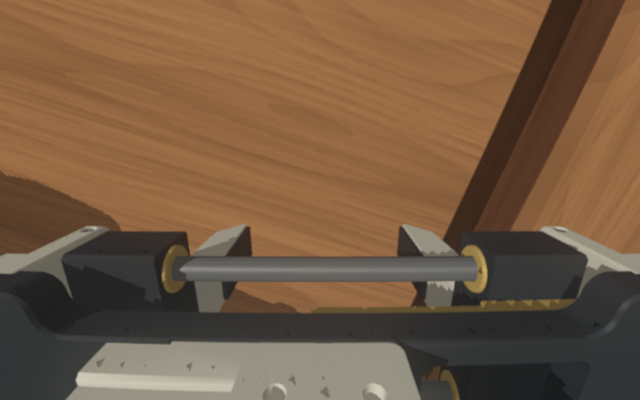

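The top view shows the machine at about (312,155), with the panel clipped in and its rib at (312,150). The yellow tab is at (308,187), the blue tray at (225,187), the bottle at (167,184) and the padlock at (217,262). Next I measure their positions.

```bash
cat > h.py <<'E'
import cv2,numpy as np
from scipy.spatial.transform import Rotation as R
def load(f): return dict(np.load(f,allow_pickle=True))
def pose(d,s=None):
    if d.get("eye") is not None and d["eye"].shape==(3,):return R.from_rotvec(d["attitude"]).as_matrix(),d["eye"]
    T=d["tool_from_camera"];Rt=R.from_rotvec(s["ee_rot"]).as_matrix()
    return Rt@T[:3,:3],Rt@T[:3,3]+s["position"]
def rays(d,uv):
    p=cv2.undistortPoints(np.asarray(uv,float).reshape(-1,1,2),d["camera_matrix"],d["distortion"]).reshape(-1,2)
    return np.c_[p,np.ones(len(p))]
def plane(d,uv,z,s=None):
    Rm,e=pose(d,s);r=rays(d,uv)@Rm.T
    return e+r*((z-e[2])/r[:,2])[:,None]
def cloud(d,mask,s=None):
    v,u=np.nonzero(mask&(d["range_z"]>0));Rm,e=pose(d,s)
    return (rays(d,np.c_[u,v])*d["range_z"][v,u][:,None])@Rm.T+e
def rect(d,mask,z,s=None):
    c,_=cv2.findContours(mask.astype(np.uint8),cv2.RETR_EXTERNAL,cv2.CHAIN_APPROX_NONE)
    c=max(c,key=cv2.contourArea);p=plane(d,c.reshape(-1,2),z,s)[:,:2]
    return cv2.minAreaRect((p*1000).astype(np.float32))
def hsv(d): return cv2.cvtColor(d["pixels"],cv2.COLOR_RGB2HSV)
E
python3 - <<'E'
from h import *
d=load("top0.npz");H=hsv(d);h,s,v=H[...,0].astype(int),H[...,1],H[...,2]
vv,uu=np.indices(h.shape)
def box(a,b,c,e): return (uu>=a)&(uu<=b)&(vv>=c)&(vv<=e)
red=((h<6)|(h>174))&(s>150)&(v>90)
m=red&box(280,340,120,185);P=cloud(d,m);print("red",m.sum(),P.mean(0),np.median(P[:,2]),rect(d,m,.088))
blu=(h>100)&(h<130)&(s>120)&box(180,262,140,235);P=cloud(d,blu);print("blue",blu.sum(),np.percentile(P[:,2],[5,50,95]),rect(d,blu,.03))
yel=(h>18)&(h<34)&(s>140)&(v>110)&box(270,350,120,215)
n,l,st,c=cv2.connectedComponentsWithStats(yel.astype(np.uint8))
for i in range(1,n):
  P=cloud(d,l==i);print("yel",st[i],c[i],np.median(P,0) if len(P) else 0)
blk=(v<60)&box(295,330,130,172);P=cloud(d,blk);print("rib",blk.sum(),np.median(P,0),rect(d,blk,.118))
for n,b in dict(oil=box(155,182,170,200),padl=box(208,226,250,272),blanks=box(390,438,170,225),tin=box(452,480,180,206),mach=box(272,352,90,216),red2=box(362,394,122,164)).items():
  P=cloud(d,b);P=P[P[:,2]>.02 if n!="red2" else P[:,2]>.003];print(n,np.percentile(P,[2,50,98],axis=0).round(3).tolist())
E
python3 - <<'E'
import cv2
a=cv2.imread('pics/top0.png')[80:230,180:400];cv2.imwrite('pics/top0c.png',cv2.resize(a,None,fx=3.6,fy=3.6,interpolation=2))
E
```

```text
red 1256 [0.67180268 0.0184497  0.08619517] 0.08609283698053072 ((672.41552734375, 19.78558349609375), (98.9871826171875, 149.63536071777344), 86.52733612060547)
blue 3100 [-0.00063612  0.00588295  0.02909459] ((572.2540283203125, 303.17083740234375), (219.11582946777344, 177.7308349609375), 4.753106594085693)
yel [310 139   4   4  13] [311.23076923 140.61538462] [0.71541874 0.0185983  0.08854907]
yel [308 170   3   4  11] [308.90909091 171.63636364] [0.61137829 0.0227312  0.08844741]
yel [301 185  13   5  41] [306.92682927 186.73170732] [0.56017786 0.0287845  0.11078479]
rib 38 [0.66569068 0.0199734  0.11606645] ((668.5367431640625, 19.04712677001953), (8.049209594726562, 45.517024993896484), 85.6794662475586)
oil [[0.546, 0.456, 0.027], [0.564, 0.473, 0.087], [0.593, 0.499, 0.132]]
padl [[0.307, 0.303, 0.026], [0.328, 0.313, 0.038], [0.349, 0.325, 0.068]]
blanks [[0.476, -0.379, 0.02], [0.551, -0.316, 0.038], [0.624, -0.249, 0.052]]
tin [[0.531, -0.506, 0.025], [0.554, -0.475, 0.078], [0.582, -0.454, 0.088]]
mach [[0.498, -0.087, 0.04], [0.674, 0.019, 0.083], [0.834, 0.127, 0.171]]
red2 [[0.665, -0.257, 0.003], [0.732, -0.202, 0.006], [0.808, -0.155, 0.029]]
```

View pics/top0c.png

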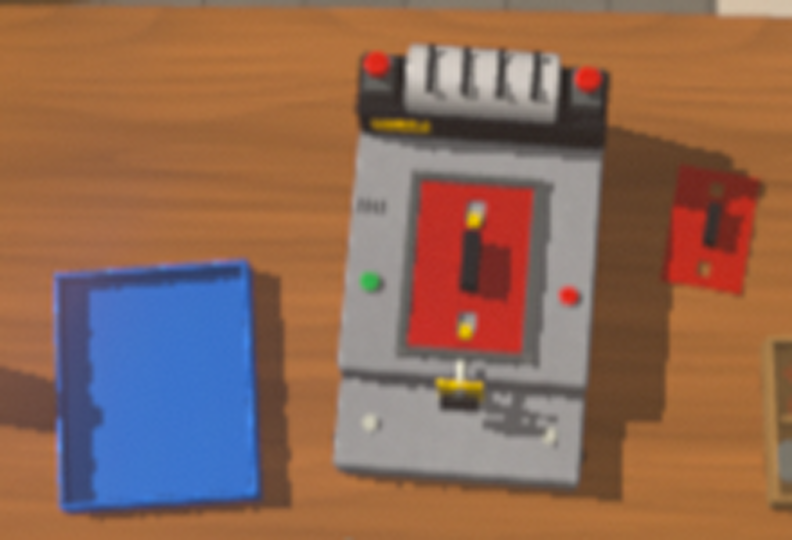

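```bash
cat >> h.py <<'E'
M0=np.array([.672,.020,0]);MY=np.deg2rad(-3.5)
def mach(x,y,z): return M0+R.from_euler('z',MY).apply([x,y,z])
def down(yaw,flip=1):
    # tool x down, tool z along +-y of yawed frame
    z=np.array([-np.sin(yaw),np.cos(yaw),0])*flip;x=np.array([0,0,-1.]);return np.c_[x,np.cross(z,x),z]
def row(s,p,Rt):
    Rc=R.from_rotvec(s["ee_rot"]).as_matrix()
    return np.r_[Rc.T@(np.asarray(p)-s["position"])/.8,R.from_matrix(Rc.T@Rt).as_rotvec()/(np.pi/3)].round(4)
E
python3 - <<'E'
from h import *
from cell import status
s=status.observe();print(R.from_rotvec(s["ee_rot"]).as_matrix().round(3))
for f in(1,-1):print(row(s,mach(-.2,0,.226),down(MY,f)))
E
```

```text
[[-0.     0.952  0.307]
 [ 0.001  0.307 -0.952]
 [-1.    -0.    -0.001]]
[ 9.000e-04  5.744e-01 -6.380e-01 -2.644e+00 -4.000e-04 -1.600e-03]
[ 9.000e-04  5.744e-01 -6.380e-01  3.560e-01 -1.100e-03  3.000e-04]
```

Call:
step_arm(rows=[[1,0,0.574,-0.638,0.356,0,0],[1,0,0.574,-0.638,0.356,0,0],[1,0,0.574,-0.638,0.356,0,0],[1,0,0.574,-0.638,0.356,0,0],[1,0,0.574,-0.638,0.356,0,0],[1,0,0.574,-0.638,0.356,0,0],[1,0,0.574,-0.638,0.356,0,0],[1,0,0.574,-0.638,0.356,0,0],[1,0,0.574,-0.638,0.356,0,0],[1,0,0.574,-0.638,0.356,0,0],[1,0,0.574,-0.638,0.356,0,0],[1,0,0.574,-0.638,0.356,0,0]], newtons=20)

```text
clock: 1.15
position: [0.3962, -0.1366, 0.2269]
ee_rot: [1.254, 1.179, -1.254]
force: [1.1, -0.7, -0.4]
width: 0.178
```

Run:
```python
from h import *
from cell import status
s=status.observe();print(s["clock"],s["position"],s["force"],s["width"],s["joints"].round(2));print(row(s,mach(-.2,0,.226),down(MY,-1)))
```

```text
1.15 [ 0.39619947 -0.13660138  0.22688052] [ 1.13534173 -0.70739074 -0.4328029 ] 0.178251855703739 [ 0.41  0.11 -0.23  2.02  0.03  1.01 -1.46]
[ 1.100e-03  8.210e-02 -2.165e-01 -2.000e-04  3.000e-04 -3.000e-04]
```

Call:
step_arm(rows=[[1,0,0.082,-0.2165,0,0,0],[1,0,0.082,-0.2165,0,0,0],[1,0,0.082,-0.2165,0,0,0],[1,0,0.082,-0.2165,0,0,0],[1,0,0.082,-0.2165,0,0,0],[1,0,0.082,-0.2165,0,0,0],[1,0,0.082,-0.2165,0,0,0],[1,0,0.082,-0.2165,0,0,0]])

```text
clock: 1.82
position: [0.4715, 0.0292, 0.2264]
ee_rot: [1.254, 1.179, -1.256]
force: [0.2, -1.0, -1.2]
width: 0.004
```

Run:
```python
from h import *
from cell import status,cams
s=status.observe();d=cams.get_image("wrist")
cv2.imwrite("pics/w1.png",d["pixels"][:,:,::-1]);np.savez("w1.npz",**d,**{k:s[k] for k in("position","ee_rot")})
print(s["clock"],s["position"],s["force"],s["width"],s["joints"].round(2));print(row(s,mach(-.2,0,.226),down(MY,-1)))
```

```text
1.8167 [0.47148921 0.02918991 0.22636262] [ 0.24485443 -0.97607071 -1.15319967] 0.0036135589794418876 [ 0.13  0.22 -0.36  1.91  0.09  1.04 -1.9 ]
[ 0.0004  0.0009 -0.0038 -0.0008  0.0008  0.001 ]
```

View pics/w1.png

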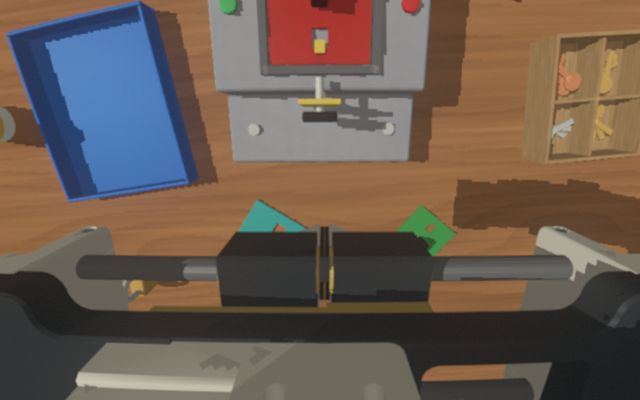

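The wrist view shows the yellow paddle at about (319,101), the dark rubber pad before it at (320,116), and the front hook at (320,46). I'll locate the pad's face from here.

Run:
```python
from h import *
d=load("w1.npz");s=d;d.pop("eye",None)
H=hsv(d);h,sa,v=[H[...,i].astype(int) for i in range(3)]
vv,uu=np.indices(h.shape);b=(uu>290)&(uu<350)&(vv>90)&(vv<130)
tm=lambda p:R.from_euler('z',-MY).apply(p-M0)
yel=b&(h>18)&(h<34)&(sa>130);blk=b&(v<55)&(vv>108)&(uu<340)
for n,m,z in(("yel",yel,.115),("blk",blk,.113)):
    v_,u_=np.nonzero(m);print(n,m.sum(),u_.min(),u_.max(),v_.min(),v_.max())
    P=tm(plane(d,np.c_[u_,v_],z,s));print(P.min(0),P.max(0))
    C=tm(cloud(d,m,s));print(np.percentile(C,[5,50,95],axis=0).round(4).tolist())
red=((h<6)|(h>174))&(sa>150)&(uu>260)&(uu<380)&(vv<70)
C=cloud(d,red,s);print(tm(C).max(0),tm(C).min(0),np.median(C[:,2]))
```

```text
yel 239 299 340 99 105
[-0.11539218 -0.01771054  0.115     ] [-0.11000774  0.02049016  0.115     ]
[[-0.1145, -0.0158, 0.1137], [-0.1127, 0.0005, 0.1154], [-0.11, 0.0185, 0.1167]]Traceback (most recent call last):
  File "<stdin>", line 8, in <module>
    return umr_minimum(a, axis, None, out, keepdims, initial, where)
ValueError: zero-size array to reduction operation minimum which has no identity
```

Run:
```python
from h import *
d=load("w1.npz");s=d
H=hsv(d);v=H[...,2].astype(int)
tm=lambda p:R.from_euler('z',-MY).apply(p-M0)
print(v[108:126,320],v[116,296:344])
print(tm(plane(d,[[320,112],[320,116],[320,119],[320,121],[320,122],[303,116],[337,116]],.113,s)).round(4))
m=np.zeros(v.shape,bool);m[112:121,304:335]=1;print(np.percentile(tm(cloud(d,m,s)),[5,50,95],axis=0).round(4))
```

```text
[167 171 161 129  81  58  62  61  63  62  61  59  61  78 122 148 152 152] [149 150 149 149 149 136 103  70  65  64  62  64  63  64  65  63  63  64
  61  62  63  62  60  61  63  61  62  62  63  60  61  61  62  61  61  60
  61  61  62  58  65 102 134 147 149 150 148 148]
[[-0.1216  0.001   0.113 ]
 [-0.1253  0.001   0.113 ]
 [-0.1281  0.001   0.113 ]
 [-0.1299  0.001   0.113 ]
 [-0.1308  0.001   0.113 ]
 [-0.1253  0.0171  0.113 ]
 [-0.1253 -0.0151  0.113 ]]
[[-0.129  -0.0113  0.1123]
 [-0.1253  0.0019  0.1134]
 [-0.1216  0.0152  0.1146]]
```

Call:
step_arm(rows=[[1,0.17,0.02,-0.004,0,0,0],[1,0.17,0.02,-0.004,0,0,0],[1,0.17,0.02,-0.004,0,0,0],[1,0.17,0.02,-0.004,0,0,0],[1,0.17,0.02,-0.004,0,0,0],[1,0.17,0.02,-0.004,0,0,0],[1,0.17,0.02,-0.004,0,0,0],[1,0.17,0.02,-0.004,0,0,0]])

```text
clock: 2.53
position: [0.4893, 0.0322, 0.0924]
ee_rot: [1.256, 1.177, -1.252]
force: [1.3, -0.7, -0.0]
width: 0.009
```

```bash
cat > st.py <<'E'
from h import *
from cell import status,cams
tm=lambda p:R.from_euler('z',-MY).apply(p-M0)
s=status.observe();print(s["clock"],"mach",tm(s["position"]).round(4),"F_m",R.from_euler('z',-MY).apply(s["force"]).round(2),s["width"].round(3))
print("row to 0:",row(s,mach(-.16,.001,.09),down(MY,-1)))
E
python3 st.py
```

```text
Traceback (most recent call last):
  File "st.py", line 4, in <module>
    s=status.observe();print(s["clock"],"mach",tm(s["position"]).round(4),"F_m",R.from_euler('z',-MY).apply(s["force"]).round(2),s["width"].round(3))
                                                                                                                                 ^^^^^^^^^^^^^^^^
AttributeError: 'float' object has no attribute 'round'
```

```bash
sed -i 's/s\["width"\].round(3)/round(s["width"],3)/' st.py; python3 st.py
```

```text
2.5333 mach [-0.1831  0.001   0.0924] F_m [ 1.33 -0.64 -0.02] 0.009
row to 0: [ 0.0031  0.0289 -0.     -0.0008 -0.0002 -0.0028]
```

Call:
step_arm(rows=[[1,0.003,0.012,0,0,0,0],[1,0.003,0.02,0,0,0,0],[1,0.003,0.028,0,0,0,0],[1,0.003,0.034,0,0,0,0],[1,0.003,0.038,0,0,0,0],[1,0.003,0.04,0,0,0,0],[1,0.003,0.04,0,0,0,0],[1,0.003,0.04,0,0,0,0]])

```text
clock: 3.2
position: [0.52, 0.0307, 0.0882]
ee_rot: [1.254, 1.18, -1.254]
force: [0.1, -0.1, 0.1]
width: 0.005
```

```bash
python3 st.py
```

```text
3.2 mach [-0.1524  0.0014  0.0882] F_m [ 0.11 -0.12  0.11] 0.005
row to 0: [-0.0022 -0.0095  0.0005  0.0001  0.      0.0003]
```

Call:
step_arm(rows=[[1,0,0.0015,0,0,0,0],[1,0,0.003,0,0,0,0],[1,0,0.0045,0,0,0,0],[1,0,0.006,0,0,0,0],[1,0,0.0075,0,0,0,0],[1,0,0.009,0,0,0,0],[1,0,0.009,0,0,0,0],[1,0,0.009,0,0,0,0]])

```text
clock: 3.87
position: [0.5274, 0.0301, 0.0883]
ee_rot: [1.254, 1.18, -1.254]
force: [0.1, 0.8, 0.5]
width: 0.004
```

Call:
step_arm(rows=[[1,0,0.0015,0,0,0,0],[1,0,0.0025,0,0,0,0],[1,0,0.0025,0,0,0,0]])

```text
clock: 4.12
position: [0.5295, 0.03, 0.0883]
ee_rot: [1.254, 1.18, -1.254]
force: [-0.4, -0.4, -0.1]
width: 0.005
```

Call:
step_arm(rows=[[1,0,0.0015,0,0,0,0],[1,0,0.0025,0,0,0,0],[1,0,0.0025,0,0,0,0]])

```text
clock: 4.37
position: [0.5307, 0.03, 0.0881]
ee_rot: [1.253, 1.181, -1.255]
force: [-3.7, 0.5, 2.4]
width: 0.006
```

```bash
python3 st.py
```

```text
4.3667 mach [-0.1417  0.0013  0.0881] F_m [-3.74  0.29  2.35] 0.006
row to 0: [-0.0023 -0.0229  0.0004  0.0002  0.0002  0.0014]
```

Contact came at a TCP x of about -0.142, which agrees with the pad face seen at -0.1305. I'm pressing on in small steps.

Call:
step_arm(rows=[[1,0,0.0013,0,0,0,0],[1,0,0.0025,0,0,0,0],[1,0,0.0025,0,0,0,0]])

```text
clock: 4.62
position: [0.5326, 0.0298, 0.0881]
ee_rot: [1.253, 1.181, -1.255]
force: [-6.1, 0.5, 2.6]
width: 0.002
```

Call:
step_arm(rows=[[1,0,0.0013,0,0,0,0],[1,0,0.0025,0,0,0,0],[1,0,0.0025,0,0,0,0]])

```text
clock: 4.87
position: [0.5343, 0.0297, 0.0881]
ee_rot: [1.253, 1.181, -1.256]
force: [-6.3, -0.3, 4.4]
width: 0.009
```

Call:
step_arm(rows=[[1,0,0.0012,0,0,0,0],[1,0,0.0012,0,0,0,0]])

```text
clock: 5.03
position: [0.5351, 0.0297, 0.0881]
ee_rot: [1.252, 1.181, -1.256]
force: [-6.2, -0.1, 4.4]
width: 0.003
```

Call:
step_arm(rows=[[1,0,0.0012,0,0,0,0],[1,0,0.0012,0,0,0,0]])

```text
clock: 5.2
position: [0.536, 0.0297, 0.0881]
ee_rot: [1.252, 1.181, -1.256]
force: [-6.6, 0.1, 4.2]
width: 0.002
```

```bash
python3 st.py
```

```text
5.2 mach [-0.1363  0.0013  0.0881] F_m [-6.59 -0.28  4.21] 0.002
row to 0: [-0.0023 -0.0296  0.0004  0.0004  0.0004  0.0022]
```

Call:
step_arm(rows=[[1,0,0.0008,0,0,0,0],[1,0,0.0012,0,0,0,0],[1,0,0.0012,0,0,0,0]])

```text
clock: 5.45
position: [0.5368, 0.0296, 0.0881]
ee_rot: [1.252, 1.182, -1.256]
force: [-7.2, 0.7, 4.6]
width: 0.001
```

Call:
step_arm(rows=[[1,0,0.0006,0,0,0,0],[1,0,0.0006,0,0,0,0]])

```text
clock: 5.62
position: [0.5372, 0.0295, 0.0881]
ee_rot: [1.252, 1.182, -1.256]
force: [-7.1, 1.1, 5.5]
width: 0.003
```

```bash
cat > look.py <<'E'
import sys
from h import *
from cell import status,cams
s=status.observe();d=cams.get_image("wrist")
cv2.imwrite("pics/%s.png"%sys.argv[1],d["pixels"][:,:,::-1]);np.savez(sys.argv[1]+".npz",**d,**{k:s[k] for k in("position","ee_rot")})
H=hsv(d);h,sa=[H[...,i].astype(int) for i in (0,1)]
red=((h<6)|(h>174))&(sa>150);red[:,:200]=0;red[:,440:]=0
C=cloud(d,red,s);tm=lambda p:R.from_euler('z',-MY).apply(p-M0);C=tm(C);k=(abs(C[:,0])<.08)&(abs(C[:,1])<.055)&(C[:,2]<.12);C=C[k]
print("red z",k.sum(),np.percentile(C[:,2],[10,50,90]).round(4))
for q in(-.07,-.05,-.03,0,.03):
  w=abs(C[:,0]-q)<.01;print(q,w.sum(),np.median(C[w,2]) if w.any() else 0)
E
python3 st.py;python3 look.py w2
```

```text
5.6167 mach [-0.1351  0.0013  0.0881] F_m [-7.15  0.7   5.52] 0.003
row to 0: [-0.0023 -0.0311  0.0003  0.0004  0.0005  0.0026]
red z 25011 [0.0913 0.0922 0.0931]
-0.07 4804 0.09221307338449593
-0.05 6322 0.09215336129852315
-0.03 8339 0.09222235609024258
0 1993 0.09209753823274784
0.03 0 0
```

View pics/w2.png

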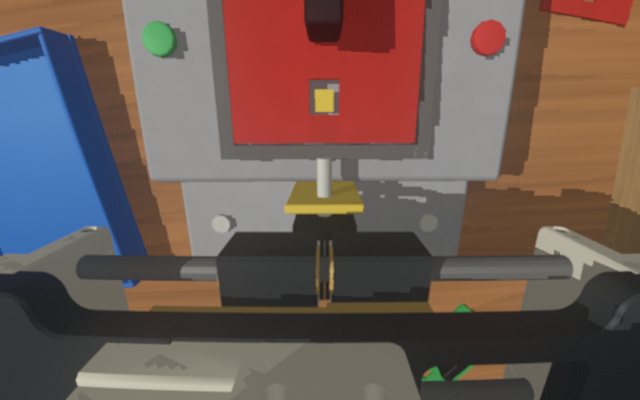

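The panel face now reads 92 mm against 88 mm clipped, so it may be rising. I'll hold and look again.

Call:
step_arm(rows=[[1,0,0,0,0,0,0],[1,0,0,0,0,0,0],[1,0,0,0,0,0,0],[1,0,0,0,0,0,0]])

```text
clock: 6.0
position: [0.5371, 0.0296, 0.0881]
ee_rot: [1.252, 1.182, -1.256]
force: [-7.2, 1.1, 5.5]
width: 0.004
```

```bash
python3 st.py;python3 look.py w3
```

```text
6.0 mach [-0.1352  0.0013  0.0881] F_m [-7.26  0.62  5.46] 0.004
row to 0: [-0.0023 -0.031   0.0004  0.0004  0.0005  0.0027]
red z 25607 [0.0946 0.0955 0.0964]
-0.07 5020 0.09550292105996125
-0.05 6651 0.09547282585845855
-0.03 8658 0.09547136247864191
0 1580 0.09537118793918949
0.03 0 0
```

Rising (92 to 95.5 mm). I keep holding.

Call:
step_arm(rows=[[1,0,0,0,0,0,0],[1,0,0,0,0,0,0],[1,0,0,0,0,0,0],[1,0,0,0,0,0,0],[1,0,0,0,0,0,0],[1,0,0,0,0,0,0],[1,0,0,0,0,0,0],[1,0,0,0,0,0,0],[1,0,0,0,0,0,0],[1,0,0,0,0,0,0],[1,0,0,0,0,0,0],[1,0,0,0,0,0,0]])

```text
clock: 7.05
position: [0.5371, 0.0296, 0.0881]
ee_rot: [1.252, 1.182, -1.256]
force: [-7.9, 0.1, 4.1]
width: 0.01
```

```bash
python3 st.py;python3 look.py w4
```

```text
7.05 mach [-0.1352  0.0013  0.0881] F_m [-7.93 -0.37  4.09] 0.01
row to 0: [-0.0023 -0.031   0.0004  0.0005  0.0005  0.0027]
red z 25615 [0.0946 0.0955 0.0964]
-0.07 5012 0.09550955978379026
-0.05 6670 0.09546173685953413
-0.03 8636 0.09548352972727336
0 1591 0.09539784049222051
0.03 0 0
```

```bash
python3 - <<'E'
from h import *
tm=lambda p:R.from_euler('z',-MY).apply(p-M0)
for n in("w1","w2","w4"):
    d=load(n+".npz");C=tm(cloud(d,np.ones((400,640),bool),d))
    def z(x0,x1,y0,y1):
        w=(C[:,0]>x0)&(C[:,0]<x1)&(C[:,1]>y0)&(C[:,1]<y1);return np.median(C[w,2]).round(4) if w.any() else None
    print(n,"deck",z(-.09,-.05,.07,.1),z(-.09,-.05,-.1,-.07),"ledge",z(-.16,-.12,.06,.1),"panel",z(-.06,-.03,.02,.04),z(-.06,-.03,-.04,-.02),"rib",z(-.02,0,-.004,.004),"rim",z(-.04,0,.052,.056),z(-.04,0,-.056,-.052))
E
python3 - <<'E'
from cell import cams
import cv2
d=cams.get_image("side");cv2.imwrite("pics/s4.png",cv2.resize(d["pixels"][150:260,190:340,::-1],None,fx=5,fy=5,interpolation=2))
E
```

```text
w1 deck 0.0814 0.0814 ledge 0.0457 panel 0.0857 0.0857 rib None rim 0.0875 0.0883
w2 deck 0.0815 0.0815 ledge 0.1609 panel 0.0922 0.0922 rib 0.122 rim 0.0885 0.0885
w4 deck 0.0814 0.0815 ledge 0.161 panel 0.0955 0.0955 rib 0.1254 rim 0.0886 0.0885
```

View pics/s4.png

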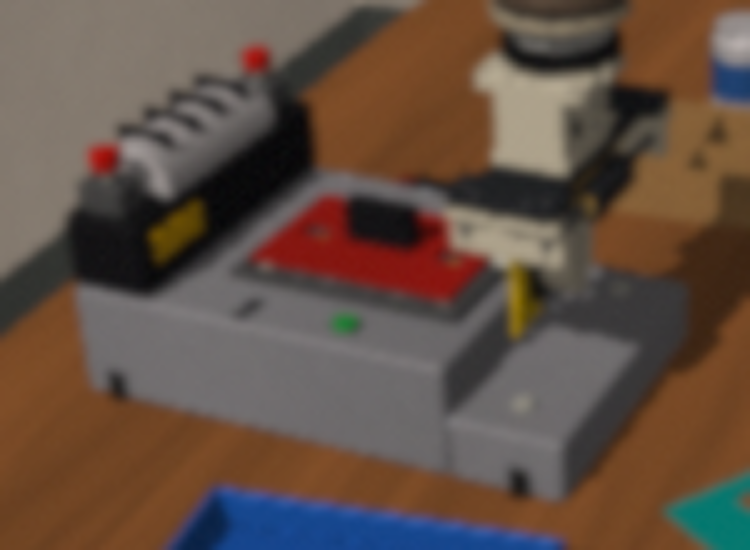

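View pics/w4.png

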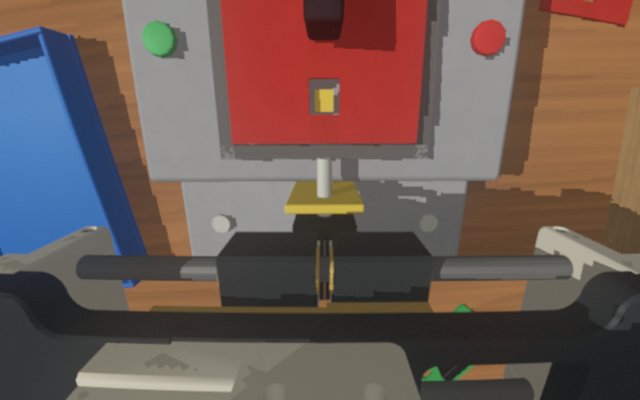

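Face and rib top have risen about 9.8 mm, level and steady over 1 s, so the panel is out of its clips. I'll back off slowly from the tab.

Call:
step_arm(rows=[[1,0,-0.003,0,0,0,0],[1,0,-0.006,0,0,0,0],[1,0,-0.009,0,0,0,0],[1,0,-0.013,0,0,0,0],[1,0,-0.025,0,0,0,0],[1,0,-0.04,0,0,0,0],[1,0,-0.06,0,0,0,0],[0.2,-0.09,-0.06,0,0,0,0],[0.2,-0.17,-0.06,0,0,0,0],[0.2,-0.17,-0.06,0,0,0,0],[0.2,-0.17,-0.06,0,0,0,0],[0.2,-0.17,-0.06,0,0,0,0]])

```text
clock: 8.15
position: [0.493, 0.0328, 0.2285]
ee_rot: [1.259, 1.174, -1.248]
force: [-0.3, -0.6, -0.8]
width: 0.319
```

```bash
sed -i 's/^print("row to 0.*//' st.py; python3 st.py;python3 look.py w5
python3 - <<'E'
from h import *
d=load("w5.npz");tm=lambda p:R.from_euler('z',-MY).apply(p-M0)
C=tm(cloud(d,np.ones((400,640),bool),d));V=d["pixels"].max(2)[d["range_z"]>0]
w=(abs(C[:,0])<.05)&(abs(C[:,1])<.03)&(C[:,2]>.119)&(C[:,2]<.135);print(w.sum(),np.percentile(C[w],[2,50,98],axis=0).round(4))
r=(C[w][:,:2]*1000).astype(np.float32);print(cv2.minAreaRect(r))
from cell import status
s=status.observe();print(row(s,mach(0,.0,.226),down(MY,-1)))
E
```

```text
8.15 mach [-0.1794  0.0018  0.2285] F_m [-0.24 -0.63 -0.84] 0.319
red z 8048 [0.0944 0.0954 0.0964]
-0.07 1498 0.09542976214506112
-0.05 1905 0.09549327359041808
-0.03 2290 0.09541379758856987
0 1352 0.0954296384720499
0.03 0 0
423 [[-0.0245 -0.0053  0.12  ]
 [-0.0172  0.0023  0.1252]
 [-0.0087  0.0091  0.1269]]
((-16.420604705810547, 1.9857769012451172), (17.198400497436523, 14.71216106414795), 0.43720149993896484)
[ 0.0013  0.2258  0.0017 -0.0004 -0.0003 -0.0046]
```

View pics/w5.png

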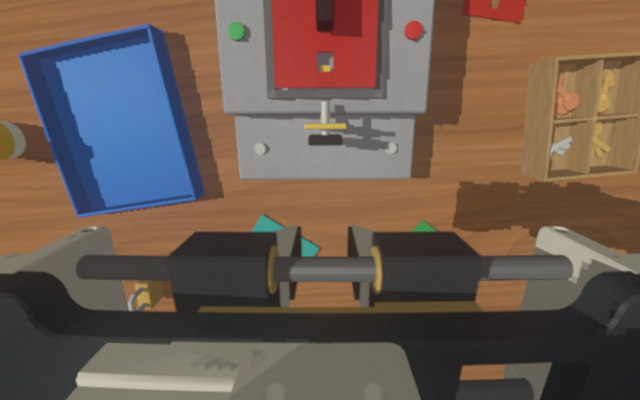

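Call:
step_arm(rows=[[0.2,0,0.2258,0,0,0,-0.0046],[0.2,0,0.2258,0,0,0,-0.0046],[0.2,0,0.2258,0,0,0,-0.0046],[0.2,0,0.2258,0,0,0,-0.0046],[0.2,0,0.2258,0,0,0,-0.0046],[0.2,0,0.2258,0,0,0,-0.0046],[0.2,0.05,0.2258,0,0,0,-0.0046],[0.2,0.08,0.2258,0,0,0,-0.0046],[0.2,0.08,0.2258,0,0,0,-0.0046],[0.2,0.08,0.2258,0,0,0,-0.0046]])

```text
clock: 9.03
position: [0.6691, 0.0213, 0.1585]
ee_rot: [1.249, 1.186, -1.261]
force: [-0.1, -0.8, 1.0]
width: 0.4
```

```bash
python3 st.py;python3 look.py w6;python3 - <<'E'
from h import *
from cell import status
s=status.observe();print(row(s,mach(0,.0018,.099),down(MY,-1)))
E
```

```text
9.0333 mach [-0.003   0.0011  0.1585] F_m [-0.06 -0.79  1.01] 0.4
red z 13549 [0.0946 0.0954 0.0963]
-0.07 0 0
-0.05 333 0.09539888699472131
-0.03 860 0.09543082885625861
0 2147 0.09539095015506073
0.03 2904 0.09538981798063786
[ 0.0769  0.0023 -0.0005  0.0002  0.0001  0.0054]
```

View pics/w6.png

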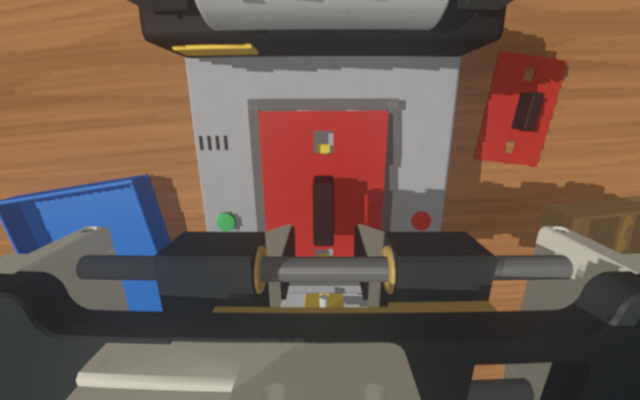

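Run:
```python
from h import *
d=load("w6.npz");tm=lambda p:R.from_euler('z',-MY).apply(p-M0)
C=tm(cloud(d,np.ones((400,640),bool),d))
w=(abs(C[:,0])<.05)&(abs(C[:,1])<.02)&(C[:,2]>.122)&(C[:,2]<.132);q=C[w]
print(w.sum(),np.percentile(q,[2,50,98],axis=0).round(4))
for x in(-.02,-.01,0,.01,.02):
  k=abs(q[:,0]-x)<.004
  if k.sum()>5:print(x,k.sum(),q[k,1].min().round(4),q[k,1].max().round(4))
```

```text
1374 [[-0.0219 -0.0059  0.1234]
 [ 0.0029  0.0015  0.1253]
 [ 0.0254  0.0096  0.1266]]
-0.02 176 -0.0062 0.0091
-0.01 215 -0.0061 0.0098
0 229 -0.0059 0.0097
0.01 236 -0.0059 0.0096
0.02 236 -0.0058 0.0095
```

The rib sits at y -6 to +9.6 mm, parallel to the jaws, with its top at 125 mm. I'll descend and close.

Call:
step_arm(rows=[[0.2,0.03,0.0023,-0.0005,0,0,0.005],[0.2,0.05,0.0023,-0.0005,0,0,0.005],[0.2,0.062,0.0023,-0.0005,0,0,0.005],[0.2,0.068,0.0023,-0.0005,0,0,0.005],[0.2,0.073,0.0023,-0.0005,0,0,0.005],[0.2,0.073,0.0023,-0.0005,0,0,0.005],[0.2,0.073,0.0023,-0.0005,0,0,0.005]], newtons=15)

```text
clock: 9.67
position: [0.6732, 0.0217, 0.1029]
ee_rot: [1.255, 1.178, -1.253]
force: [0.2, -0.4, 0.1]
width: 0.402
```

```bash
python3 st.py;python3 look.py w7;python3 - <<'E'
from h import *
from cell import status
s=status.observe();print(row(s,mach(0,.0018,.099),down(MY,-1)))
E
```

```text
9.6667 mach [0.0011 0.0018 0.1029] F_m [ 0.17 -0.37  0.11] 0.402
red z 18272 [0.0947 0.0955 0.0963]
-0.07 0 0
-0.05 883 0.09554675565241365
-0.03 325 0.09558027776748283
0 1325 0.09547907391598236
0.03 4765 0.09543809415278852
[ 0.005  -0.0015  0.     -0.0001 -0.0002 -0.0018]
```

Call:
step_arm(rows=[[0.2,0.004,0,0,0,0,0],[0.2,0.004,0,0,0,0,0],[1,0.004,0,0,0,0,0],[1,0.004,0,0,0,0,0],[1,0.004,0,0,0,0,0],[1,0.004,0,0,0,0,0],[1,0.004,0,0,0,0,0],[1,0.004,0,0,0,0,0],[1,0.004,0,0,0,0,0],[1,0.004,0,0,0,0,0]], newtons=15)

```text
clock: 10.55
position: [0.6727, 0.0216, 0.0988]
ee_rot: [1.254, 1.179, -1.254]
force: [-0.5, 0.2, 0.5]
width: 0.174
```

```bash
python3 st.py
```

```text
10.55 mach [0.0006 0.0017 0.0988] F_m [-0.49  0.21  0.48] 0.174
```

The jaws stopped at 16 mm on the rib. I'll lift straight up, slowly at first.

Call:
step_arm(rows=[[1,0,0,0,0,0,0],[1,-0.004,0,0,0,0,0],[1,-0.008,0,0,0,0,0],[1,-0.013,0,0,0,0,0],[1,-0.019,0,0,0,0,0],[1,-0.025,0,0,0,0,0],[1,-0.025,0,0,0,0,0]], newtons=25)

```text
clock: 11.13
position: [0.6734, 0.0218, 0.1202]
ee_rot: [1.255, 1.178, -1.252]
force: [-0.1, 0.7, -0.9]
width: 0.173
```

```bash
python3 st.py;python3 look.py w8
```

```text
11.1333 mach [0.0013 0.0019 0.1202] F_m [-0.13  0.69 -0.9 ] 0.173
red z 17111 [0.1162 0.117  0.1178]
-0.07 0 0
-0.05 144 0.1168394820675913
-0.03 13 0.11709441037473477
0 470 0.11690096546697862
0.03 4917 0.1168998352076973
```

View pics/w8.png

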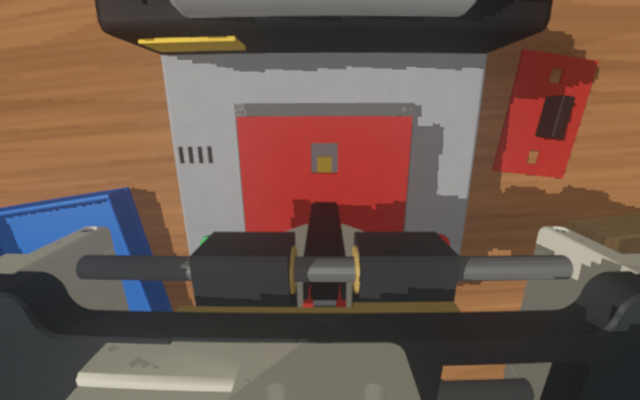

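Run:
```python
from h import *
from cell import status
s=status.observe();print(row(s,[*s["position"][:2],.225],down(MY,-1)));print(row(s,[.572,.303,.225],down(np.deg2rad(4.75),-1)))
```

```text
[-1.317e-01  2.000e-04 -0.000e+00 -1.000e-04 -2.000e-04 -1.800e-03]
[-0.1319 -0.1475 -0.3432 -0.1376 -0.     -0.0018]
```

Call:
step_arm(rows=[[1,-0.03,0,0,0,0,0],[1,-0.06,0,0,0,0,0],[1,-0.09,0,0,0,0,0],[1,-0.115,0,0,0,0,0],[1,-0.132,0,0,0,0,0],[1,-0.132,0,0,0,0,0],[1,-0.132,-0.01,-0.03,-0.015,0,0],[1,-0.132,-0.03,-0.07,-0.03,0,0],[1,-0.132,-0.05,-0.11,-0.05,0,0],[1,-0.132,-0.065,-0.15,-0.065,0,0],[1,-0.132,-0.08,-0.19,-0.08,0,0],[1,-0.132,-0.095,-0.22,-0.095,0,0]])

```text
clock: 12.18
position: [0.6058, 0.205, 0.223]
ee_rot: [1.179, 1.23, -1.179]
force: [0.2, -0.6, -0.8]
width: 0.169
```

Run:
```python
from h import *
from cell import status
s=status.observe();print(s["clock"],s["width"],s["position"],row(s,[.572,.303,.225],down(np.deg2rad(4.75),-1)))
```

```text
12.1833 0.1693175644394769 [0.60581172 0.20496543 0.22295589] [-0.0024 -0.0372 -0.1242 -0.0397 -0.0007  0.0011]
```

Call:
step_arm(rows=[[1,0,-0.015,-0.04,-0.015,0,0],[1,0,-0.025,-0.07,-0.025,0,0],[1,0,-0.035,-0.1,-0.035,0,0],[1,0,-0.04,-0.115,-0.04,0,0],[1,0,-0.04,-0.124,-0.04,0,0],[1,0,-0.04,-0.124,-0.04,0,0],[1,0,-0.04,-0.124,-0.04,0,0],[1,0,-0.04,-0.124,-0.04,0,0]])

```text
clock: 12.85
position: [0.5728, 0.2976, 0.2238]
ee_rot: [1.151, 1.243, -1.152]
force: [0.6, 0.1, -1.3]
width: 0.175
```

```bash
python3 look.py w9 >/dev/null
python3 - <<'E'
from h import *
from cell import status,cams
s=status.observe();print(s["clock"],s["width"],s["position"],s["force"],row(s,[.572,.303,.05],down(np.deg2rad(4.75),-1)))
d=cams.get_image("top");cv2.imwrite("pics/t9.png",cv2.resize(d["pixels"][80:280,140:380,::-1],None,fx=3,fy=3))
E
```

```text
12.9 0.1773366386704245 [0.57280949 0.29770895 0.22396108] [-0.10271271 -0.11098189 -0.82281164] [ 0.2174 -0.0006 -0.0069 -0.0053  0.0012 -0.0005]Traceback (most recent call last):
  File "look.py", line 9, in <module>
    print("red z",k.sum(),np.percentile(C[:,2],[10,50,90]).round(4))
                          ~~~~~~~~~~~~~^^^^^^^^^^^^^^^^^^^
    return _quantile_unchecked(
        a, q, axis, out, overwrite_input, method, keepdims, weights)
    return _ureduce(a,
                    func=_quantile_ureduce_func,
    ...<5 lines>...
                    overwrite_input=overwrite_input,
                    method=method)
    r = func(a, **kwargs)
    result = _quantile(arr,
                       quantiles=q,
    ...<2 lines>...
                       out=out,
                       weights=wgt)
    slices_having_nans = np.isnan(arr[-1, ...])
                                  ~~~^^^^^^^^^
IndexError: index -1 is out of bounds for axis 0 with size 0
```

View pics/w9.png

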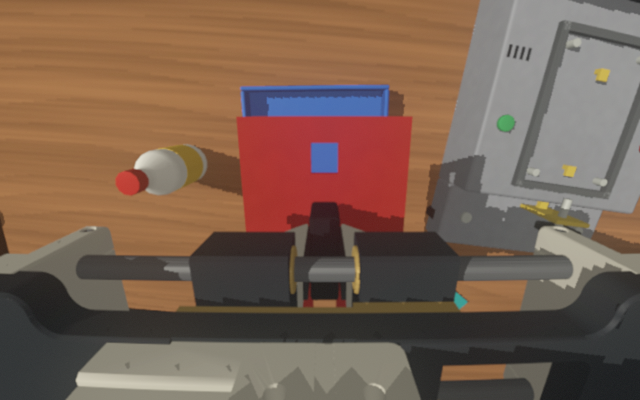

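View pics/t9.png

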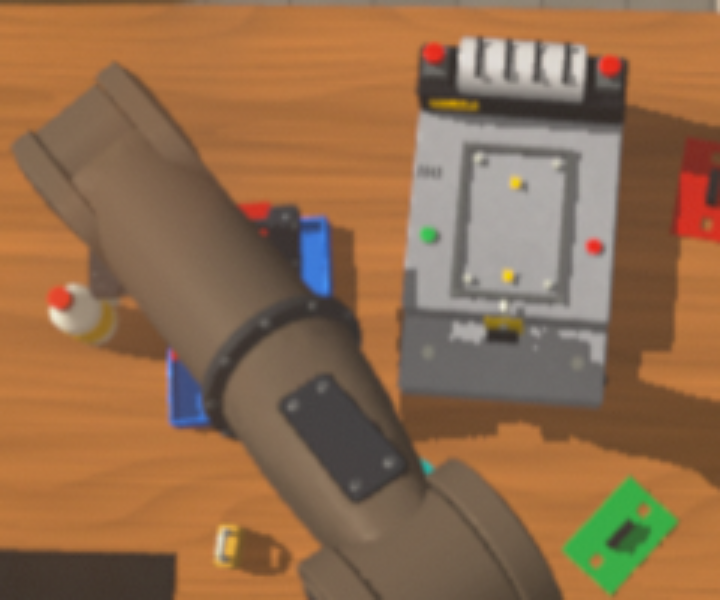

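The wrist view shows the panel held level over the tray, whose far rim corners are at about (243,88) and (388,88). I'll check those against the first measurement.

Run:
```python
from h import *
d=load("w9.npz");P=plane(d,[[242,88],[389,88]],.03,d);print(P)
t=np.deg2rad(4.75);print((P[:,:2]-[.572,.303])@np.array([[np.cos(t),-np.sin(t)],[np.sin(t),np.cos(t)]]))
```

```text
[[0.67391548 0.40462958 0.03      ]
 [0.68747191 0.22809058 0.03      ]]
[[ 0.10998121  0.09284109]
 [ 0.10887221 -0.08421416]]
```

The corners agree to within 4 mm, so I'll descend.

Call:
step_arm(rows=[[1,0.025,0,-0.004,-0.002,0,0],[1,0.05,0,-0.007,-0.005,0,0],[1,0.08,0,-0.009,-0.005,0,0],[1,0.11,0,-0.009,-0.005,0,0],[1,0.14,0,-0.009,-0.005,0,0],[1,0.165,0,-0.009,-0.005,0,0],[1,0.185,0,-0.009,-0.005,0,0],[1,0.2,0,-0.009,-0.005,0,0],[1,0.21,0,-0.009,-0.005,0,0],[1,0.217,0,-0.009,-0.005,0,0],[1,0.217,0,-0.009,-0.005,0,0],[1,0.217,0,-0.009,-0.005,0,0]])

```text
clock: 13.95
position: [0.5716, 0.3072, 0.0512]
ee_rot: [1.147, 1.248, -1.145]
force: [-0.3, 0.0, -1.0]
width: 0.17
```

Run:
```python
from h import *
from cell import status,cams
s=status.observe();print(s["clock"],s["width"],s["position"],s["force"],row(s,[.572,.305,.0145],down(np.deg2rad(4.75),-1)))
d=cams.get_image("side");cv2.imwrite("pics/s10.png",cv2.resize(d["pixels"][200:340,170:340,::-1],None,fx=4,fy=4))
d=cams.get_image("wrist");C=cloud(d,(hsv(d)[...,1]>150)&((hsv(d)[...,0]<6)|(hsv(d)[...,0]>174)),s);k=(C[:,2]<.07)&(abs(C[:,1]-.305)<.06)&(C[:,0]<.66);print("face z",np.percentile(C[k,2],[5,50,95]),k.sum())
```

```text
13.95 0.1701341066214724 [0.57161545 0.30715983 0.05120856] [-0.30014488  0.02896791 -0.9718789 ] [ 0.0459  0.0002  0.0027  0.0023 -0.0002 -0.0011]
face z [0.04689104 0.04791332 0.04896183] 17017
```

View pics/s10.png

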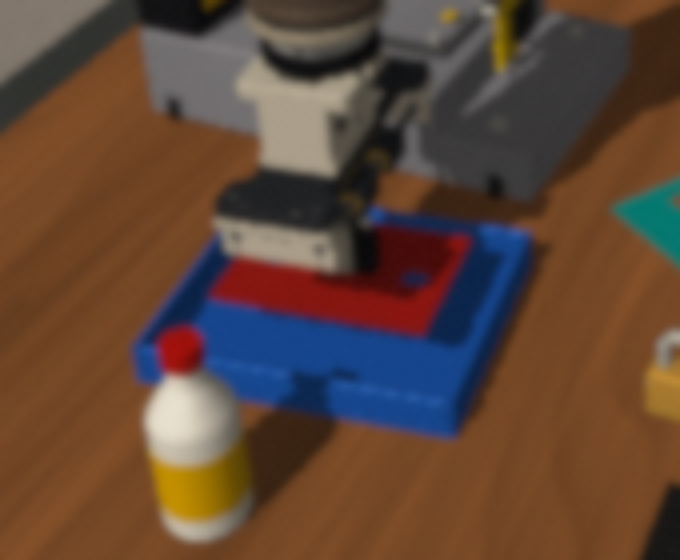

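The panel is inside the tray outline in the side picture. Its face is at 48 mm and needs about 39 mm more.

Call:
step_arm(rows=[[1,0.01,0,0.002,0,0,0],[1,0.02,0,0.002,0,0,0],[1,0.03,0,0.002,0,0,0],[1,0.037,0,0.002,0,0,0],[1,0.042,0,0.002,0,0,0],[1,0.045,0,0.002,0,0,0],[1,0.045,0,0.002,0,0,0],[1,0.045,0,0.002,0,0,0]])

```text
clock: 14.72
position: [0.5713, 0.3055, 0.0146]
ee_rot: [1.146, 1.248, -1.146]
force: [0.6, 0.8, -1.5]
width: 0.176
```

Call:
step_arm(rows=[[1,0.0012,0,0,0,0,0],[1,0.0024,0,0,0,0,0],[1,0.0024,0,0,0,0,0]])

```text
clock: 14.97
position: [0.5714, 0.3055, 0.0128]
ee_rot: [1.146, 1.248, -1.146]
force: [-0.1, -0.8, -0.6]
width: 0.172
```

Call:
step_arm(rows=[[1,0.0012,0,0,0,0,0],[1,0.0012,0,0,0,0,0]])

```text
clock: 15.13
position: [0.5715, 0.3055, 0.0128]
ee_rot: [1.146, 1.248, -1.145]
force: [-2.6, -1.6, 8.0]
width: 0.172
```

The panel is on the floor (8 N). I'll ease up a touch, open, then rise.

Call:
step_arm(rows=[[1,-0.001,0,0,0,0,0],[0.5,-0.001,0,0,0,0,0],[0.3,-0.001,0,0,0,0,0],[0.2,-0.001,0,0,0,0,0],[0.2,-0.001,0,0,0,0,0],[0.2,-0.001,0,0,0,0,0],[0.2,-0.001,0,0,0,0,0],[0.2,-0.001,0,0,0,0,0]])

```text
clock: 15.8
position: [0.5713, 0.3055, 0.0125]
ee_rot: [1.146, 1.248, -1.146]
force: [-0.0, -0.2, 0.0]
width: 0.4
```

Call:
step_arm(rows=[[0.2,-0.01,0,0,0,0,0],[0.2,-0.03,0,0,0,0,0],[0.2,-0.06,0,0,0,0,0],[0.2,-0.1,0,0,0,0,0],[0.2,-0.14,0,0,0,0,0],[0.2,-0.18,0,0,0,0,0],[0.2,-0.22,0,0,0,0,0],[0.2,-0.25,0,0,0,0,0],[0.2,-0.25,0,0,0,0,0],[0.2,-0.25,0,0,0,0,0]])

```text
clock: 16.63
position: [0.5719, 0.3061, 0.2149]
ee_rot: [1.149, 1.247, -1.142]
force: [0.3, -0.3, -1.4]
width: 0.398
```

Call:
step_arm(rows=[[0.2,0,-0.03,0,0,0,0],[0.2,0,-0.08,0,0,0,0],[0.2,0,-0.12,0,0,0,0],[0.2,0,-0.15,0,0,0,0],[0.2,0,-0.15,0,0,0,0],[0.2,0,-0.15,0,0,0,0]])

```text
clock: 17.13
position: [0.4504, 0.2948, 0.2121]
ee_rot: [1.144, 1.249, -1.146]
force: [1.5, -0.1, -0.4]
width: 0.396
```

Run:
```python
from h import *
from cell import status,cams
s=status.observe();print(s["clock"],s["width"],s["position"],s["force"])
d=cams.get_image("wrist");cv2.imwrite("pics/w11.png",d["pixels"][:,:,::-1])
H=hsv(d);m=(H[...,1]>150)&((H[...,0]<6)|(H[...,0]>174));m[230:]=0
Rm,e=pose(d,s);C=cloud(d,m,s);k=(C[:,2]<.07)&(abs(C[:,1]-.305)<.1)&(C[:,0]<.7)&(C[:,0]>.45);q=C[k]
print("face z",np.percentile(q[:,2],[2,50,98]),k.sum(),cv2.minAreaRect((q[:,:2]*1000).astype(np.float32)))
A=np.c_[q[:,:2]-q[:,:2].mean(0),np.ones(len(q))];print("tilt",np.linalg.lstsq(A,q[:,2],rcond=None)[0])
C=cloud(d,np.ones((400,640),bool),s);w=(abs(C[:,0]-.572)<.06)&(abs(C[:,1]-.305)<.04)&(C[:,2]>.03)&(C[:,2]<.06);print("rib",w.sum(),np.percentile(C[w],[2,50,98],axis=0).round(4).tolist())
```

```text
17.1333 0.3962201101211134 [0.45042303 0.29477273 0.21205723] [ 1.54980672 -0.14446404 -0.35706932]
face z [0.00777093 0.00946774 0.01114804] 9172 ((572.1547241210938, 305.446533203125), (147.3871307373047, 98.2202377319336), 4.937289714813232)
tilt [-0.00092303 -0.00118952  0.00954845]
rib 682 [[0.5474, 0.2967, 0.0376], [0.5721, 0.3051, 0.0393], [0.5951, 0.314, 0.0408]]
```

View pics/w11.png

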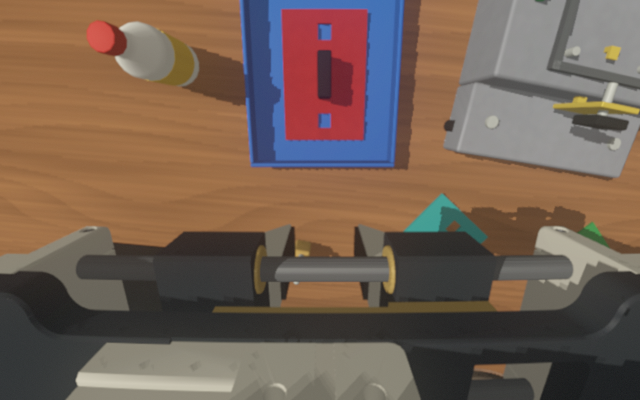

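The panel lies flat and rib up in the middle of the tray. The rib is at (324,75), the bottle stands upright and the gripper is clear. I let the arm settle, then hand in.

Call:
step_arm(rows=[[0.2,0,0,0,0,0,0],[0.2,0,0,0,0,0,0],[0.2,0,0,0,0,0,0],[0.2,0,0,0,0,0,0]])

```text
clock: 17.52
position: [0.4522, 0.2951, 0.2121]
ee_rot: [1.146, 1.248, -1.147]
force: [0.2, -0.2, 0.1]
width: 0.401
```

```bash
python3 -c "
from cell import arm;print(arm.sign_off())"
```

```text
the job is handed in; nothing more can be done
None
```

The panel is off the machine and lying flat, rib up, in the middle of the blue tray. The job was handed in at about 17.5 s, and sign-off reports no verdict.

- **Tab:** I felt for the pad with closed fingers and touched it at a tool position of x ≈ -0.142 m. I pressed in about 7 mm, with about 8 N inward and 4 to 5.5 N upward. I held it while the panel face rose level from 85.7 to 95.5 mm and stayed there for a further second.
- **Lift and placing:** I gripped the rib (the jaws stopped at 16 mm), lifted straight up, turned it to the tray's angle and lowered it until it touched the floor at 8 N. Then I released it and moved clear.
- **Last checks:** The panel's centre is at (0.572, 0.305) m and the tray's at (0.572, 0.303) m. The tilt is about 0.001 rad, the face is 9.5 mm up, and the gripper touches nothing.
- **Bystanders:** The bottle is upright. I did not re-measure the box, padlock or tin, but the arm never came near them.
- **Disagreement:** The rib's top measured about 2.5 mm lower than the listed dimensions imply (125.4 against 128 mm released, 39 against 42 mm in the tray). Its top alone would put the released rib point at about 110.4 mm, close to the 110 mm lower limit for step 1. The face height puts it at 113.5 mm, as listed.

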